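# Reset the tote divider and load the marked rail and jig

## Robot

A 6-joint arm with a two-finger parallel gripper is mounted at the origin on the work surface. World frame = base frame: x ahead of the robot, y to its left, z up, the work surface at z = 0. Lengths are in m, angles in rad, forces in N, time in s.
With the tool pointing down it reaches from about 0.4 to 0.925 m from the base axis. Payload 12.5 kg.
Tool frame: the origin (TCP) lies at the centre of the arm's flange, where the gripper is bolted on; the fingertips stand 190 mm ahead of it and the grasp point (between the pads) lies 171 mm ahead of it; z points along the fingers, y is the line along which they close (so a half turn about z gives the same grasp; the last joint's range is limited). The gripper opens to 95 mm and grips with 3 to 60 N. Pads are 20 mm wide; open, the fingers measure 119 mm over their backs; the gripper's body (75 mm by 180 mm) begins 59 mm behind the grasp point.
Start: joints at [-1.343, 0.491, 1.559, -0, 1.092, -0.106], TCP at [0.205, -0.59, 0.405] pointing down, gripper open.
Joint ranges: [-3.1, 3.1], [-0.84, 2.19], [0.05, 2.79], [-1.13, 4.28], [0.06, 2.93], [-2.69, 2.69]. Speed limits (rad/s): [2.22, 2.22, 2.79, 3.14, 3.14, 3.14].

## Interface

Orientations are given as a rotation vector (axis times angle).
In Python, from rig import arm gives the robot as it stands.
- The arm moves only by the tool move_arm, never from a script. Its arguments are lists of equal length, an entry for each row: "dp": the shift along the tool's x, y, z in m, a list of three; "angular": the turn, a rotation vector about the tool's x, y, z in rad, a list of three; "grip": the gripper's target within -1 to 1 (fully open at 1, half-way at 0, shut at -1). In form: {"dp": [[tx, ty, tz], ...], "angular": [[rx, ry, rz], ...], "grip": [grip, ...]}. A call has exactly 5 rows; each row shifts and turns the commanded pose from where the row before left it, along the tool's axes as they then stand; what a row does not reach is not made up. A row lasts 1/8 s, in which the tool goes at most 62.5 mm and 10.7 degrees, less where a joint would pass 70% of its speed; a pose out of reach is approached as far as the arm can. A call is refused whole if a number of a shift passes 0.0625 or a number of a turn 0.188, either way. A call with a gripper value outside its range is refused whole. The fingers move at their own pace and stop on an object; the grip force is fixed at half the most. Time passes only in rows, so rows that do not move let the fingers close, or fill a call up. It gives the time, the measured TCP pose, the force, the opening and the grip force at its end, in the units of the state.
- arm.get_state(): the state, without advancing time (a new reading comes with each control period).
- arm.grab_frame(name): name is "scene" or "top" or "wrist"; returns a dict with "img" (400x640x3 uint8, blue, green, red), "intrinsics" (3x3 intrinsics, pixels), "view" (4x4, takes a point from world to camera coordinates). Camera axes: x right, y up, looking along -z (the intrinsics and any distortion apply to the point x, -y, -z); pixel columns grow to the right and rows downward; lengths in m; the calibration is good to about 2 mm. A picture is of the moment at which its call begins. There is no depth.
- arm.finish_job(): hands the job in; it is judged then, once.
The state is a dict: "time": time; "joint_pos": joint angles; "joint_velocities": joint speeds; "joint_efforts": joint torques, N m; "ee_pos": TCP position; "ee_rot": TCP orientation; "ft_force": force on the tool from outside, world axes, zero at the start; "torque": the same for the moment, N m; "grip_width": opening from 0.0 (shut) to 1.0 (fully open); "finger_force": force on a finger pad.
Only numpy, scipy, OpenCV 4.12 (cv2) and the standard library are available. Lean on these libraries where they do the work, as an engineer would, in place of code of your own. Each camera call takes 0.05 s, during which the arm holds its last target. There are 200 camera calls.

## Task

Get the marking-station tote ready: first, with the tote still empty, slide its divider so that the bay at the blue tag is long enough for the blue rail and the bay at the red tag is still long enough for the red jig. Then take the rail from its sloped rest and lay it flat on the tote floor in the blue-tag bay, and lay the jig flat in the red-tag bay, both with the same side up as you found them. Set them down without dropping them, leave the bottle, screwdriver and case where they are, and let go of everything.

Things in the scene. Friction and masses are not known exactly. Their poses are not given: they have to be found in the camera images.
- tote_floor (a point): Centre of the inner floor (top face of the floor, 5 mm above the bench) of the grey open tote, which is fixed to the bench. Inside 130 mm (its x) by 310 mm (its y); walls 5 mm thick, tops 40 mm above the bench. Its z points up; its y runs along the tote's length, the direction in which the divider slides.
- divider (a joint): Position (m) of the divider along the tote's +y, 0 at the tote's middle, range -0.075 to 0.075. It slides with about 2 N of friction and some damping and stays where it is left. At 0 each bay is 152 mm long.
- divider_tab (a point): Middle of the yellow grip tab on top of the white divider, a 6 mm thick plate across the tote. The tab is 10 mm thick along the tote's y, 44 mm along its x; it reaches from 38 to 70 mm above the bench (the point is at 55 mm).
- blue_tag: Blue upright tag block, fixed against the outside of one end wall of the tote (which end varies): it marks the bay for the blue rail. 100 x 12 x 60 mm (across the tote, along it, high); origin at the centre of its underside, 166 mm from the tote's middle along its y, 11 mm outside the inner face of the end wall.
- red_tag: The same block in red, fixed at the other end of the tote: it marks the bay for the red jig.
- rail_center (a point): Centre of the loose blue channel rail: 56 mm wide (its x), 180 long (its y), 24 high (its z, out of the open side); 0.25 kg. It starts about 0.11 m up on the sloped rest, its length roughly away from the robot, leaning 38 degrees about it: low side and open face towards the tote. Grip it across the 56 mm width at mid length, coming along its z (free there); lift it out along its z.
- rest: Sloped rest, fixed; origin under the middle of its 120 x 280 mm base, z up, x roughly to world +y (its high side, away from the tote). Two white seats 24 mm wide at y +-62 mm carry the rail; free between. A light bar 18 mm thick runs along y on posts at y +-130 mm, at x 57 mm, 229 mm above the bench: in the way of a gripper coming straight down on the rail.
- jig_center (a point): Centre (12 mm above its underside) of the loose red jig block, 56 mm wide (its x), 90 mm long (its y), 24 mm high (its z), dark holes on its top face; about 0.17 kg. It starts flat on the bench.
- bottle: White bottle with blue cap, 56 mm across, 150 mm high, standing on the bench; origin at the centre of its foot. Leave alone.
- driver: Screwdriver lying on the bench beyond the tote. Leave alone.
- case: Black instrument case, 70 x 150 x 30 mm, lying on the bench beyond the rest; origin at the centre of its underside. Leave alone.

How it is judged:
On the way:
1. the divider stands so that the blue bay takes the rail and the red bay takes the jig, with rail and jig still outside the tote (horizontal distance between divider_tab and blue_tag above 0.195 m and horizontal distance between divider_tab and red_tag above 0.105 m and horizontal distance between each of rail_center, jig_center and tote_floor above 0.19 m), for 0.2 s.
At the end, for the whole second after the job is handed in: Blue-tag bay at least 181 mm and red-tag bay at least 91 mm long; the rail lies on the tote floor in the blue-tag bay and the jig in the red-tag bay, each flat (within 0.1 rad, its height within 4 mm) with its top side up, at rest, within 50 mm of the tote's centre line, and let go (horizontal distance between divider_tab and blue_tag above 0.195 m and horizontal distance between divider_tab and red_tag above 0.105 m and z of rail_center in the frame of tote_floor between 0.008 and 0.016 m and x of rail_center in the frame of tote_floor between -0.05 and 0.05 m and angle between each of rail_center, jig_center's own z axis and vertical below 0.1 rad and horizontal distance between rail_center and blue_tag below 0.165 m and linear speed of each of rail, jig below 0.02 m/s and z of jig_center in the frame of tote_floor between 0.008 and 0.016 m and x of jig_center in the frame of tote_floor between -0.05 and 0.05 m and horizontal distance between jig_center and red_tag below 0.125 m); the robot touches nothing.
It fails at once if the bottle is knocked or moved by more than 30 mm (distance of bottle from where it was at the start of the episode above 0.03 m).
It fails at once if the screwdriver is knocked or moved by more than 30 mm (distance of driver from where it was at the start of the episode above 0.03 m).
It fails at once if the case is knocked or moved by more than 30 mm (distance of case from where it was at the start of the episode above 0.03 m).
It fails at once if the rail is dropped into the tote (falls from more than about 28 mm) (linear speed of rail above 0.75 m/s and contact force between the fingers and rail below 0.1 N and horizontal distance between rail_center and tote_floor below 0.2 m).
It fails at once if the jig is dropped into the tote (falls from more than about 28 mm) (linear speed of jig above 0.75 m/s and contact force between the fingers and jig below 0.1 N and horizontal distance between jig_center and tote_floor below 0.2 m).
It also fails if it takes over 72 s, if anything falls off the work surface, if the arm or the gripper's body presses on something with over 40 N, if the wrist force passes 120 N, or if a joint passes its speed limit or range.

## Working session

There is one attempt and no reset: what is moved stays moved. The work goes in short steps, Python scripts to look and compute and a tool call to move; the robot and the scene stay as the last step left them, time stands still between calls to the robot, and variables do not carry over. Pictures are saved under pics/ and viewed, at most 10 in all, crops included, and the job is handed in when it is done.

Besides the shell and the picture viewer there is one more tool, called after ">>>" by a JSON object that holds its "name" and its "arguments". move_arm: Moves the arm, as the interface text tells. Its arguments: {"type":"object","properties":{"dp":{"type":"array"},"angular":{"type":"array"},"grip":{"type":"array"}},"required":["dp","angular","grip"]}

```bash
ls; mkdir -p pics; python3 - <<'E'
from rig import arm
import cv2,numpy as np,pickle
fr={n:arm.grab_frame(n) for n in("scene","top")}
pickle.dump(fr,open('fr0.pkl','wb'))
for n,f in fr.items():
    cv2.imwrite(f'pics/{n}0.png',f['img']); print(n,f['intrinsics'].tolist(),np.round(f['view'],3).tolist(), [k for k in f])
print(arm.get_state())
E
```

```text
pics
scene [[419.77790109922574, 0.0, 314.55442976561125], [0.0, 419.77790109922574, 208.03478958991676], [0.0, 0.0, 1.0]] [[-0.825, 0.566, -0.005, 0.553], [-0.46, -0.666, 0.587, 0.212], [0.329, 0.486, 0.81, -1.316], [0.0, 0.0, 0.0, 1.0]] ['img', 'intrinsics', 'view']
top [[452.4620974291545, 0.0, 315.79291633723386], [0.0, 452.4620974291545, 200.44874744631773], [0.0, 0.0, 1.0]] [[0.023, -1.0, -0.01, -0.068], [0.985, 0.021, 0.174, -0.63], [-0.174, -0.014, 0.985, -1.113], [0.0, 0.0, 0.0, 1.0]] ['img', 'intrinsics', 'view']
{'time': 0.1, 'joint_pos': array([-1.34258788e+00,  4.91495161e-01,  1.55939526e+00, -7.61972265e-06,
        1.09168996e+00, -1.05600994e-01]), 'joint_velocities': array([ 0.00035566, -0.00011934, -0.00115338,  0.00012836,  0.00166178,
       -0.0016435 ]), 'joint_efforts': array([ 4.78683374e-03, -6.13620615e+01, -2.58607543e+01,  6.94253622e-02,
        4.70460684e-02, -7.75748822e-05]), 'ee_pos': array([ 0.20479165, -0.59046535,  0.40422032]), 'ee_rot': array([-3.09696350e+00, -5.21757291e-01,  1.05619560e-04]), 'ft_force': array([ 0.27614808,  0.07782481, -0.48691025]), 'torque': array([-0.00427878,  0.00064749, -0.0228484 ]), 'finger_force': 0.0, 'grip_width': 0.9983697319072409}
```

View pics/top0.png

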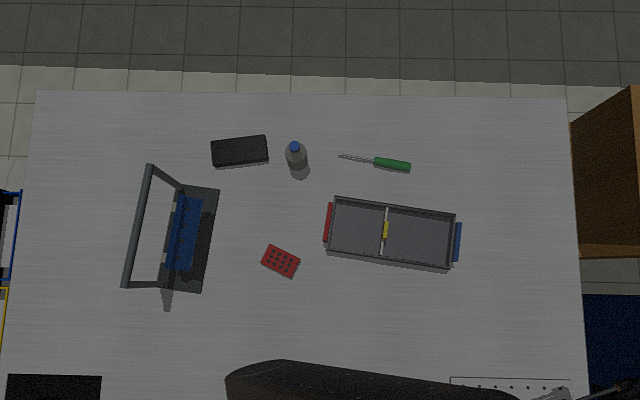

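View pics/scene0.png

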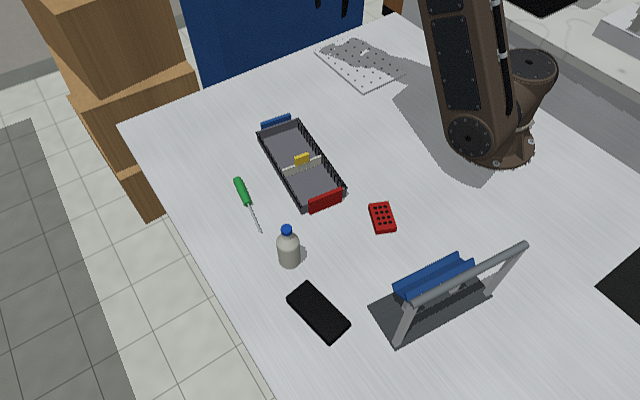

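```bash
cat > h.py <<'E'
import cv2,numpy as np,pickle
from scipy.spatial.transform import Rotation as R
def ray(f,uv):
    K,V=f['intrinsics'],f['view']; u,v=uv
    d=np.array([(u-K[0,2])/K[0,0],-(v-K[1,2])/K[1,1],-1.])
    return -V[:3,:3].T@V[:3,3], V[:3,:3].T@d
def plane(f,uv,z):
    c,d=ray(f,uv); return c+d*(z-c[2])/d[2]
def tri(fa,a,fb,b):
    c1,d1=ray(fa,a);c2,d2=ray(fb,b)
    s=np.linalg.lstsq(np.c_[d1,-d2],c2-c1,rcond=None)[0]
    p,q=c1+s[0]*d1,c2+s[1]*d2
    return (p+q)/2,np.linalg.norm(p-q)
def proj(f,p):
    q=f['view'][:3,:3]@p+f['view'][:3,3]; K=f['intrinsics']
    return np.array([K[0,0]*q[0]/-q[2]+K[0,2],K[1,1]*-q[1]/-q[2]+K[1,2]])
RNG={'red':[(0,120,60),(8,255,255)],'blue':[(100,110,50),(125,255,255)],'yellow':[(20,110,80),(35,255,255)]}
def blobs(f,c,amin=40):
    hsv=cv2.cvtColor(f['img'],cv2.COLOR_BGR2HSV)
    m=cv2.inRange(hsv,*map(np.array,RNG[c]))
    if c=='red': m|=cv2.inRange(hsv,np.array((172,120,60)),np.array((180,255,255)))
    m=cv2.morphologyEx(m,cv2.MORPH_CLOSE,np.ones((3,3)))
    n,l,s,ce=cv2.connectedComponentsWithStats(m)
    out=[]
    for i in range(1,n):
        if s[i,4]>=amin:
            cs,_=cv2.findContours((l==i).astype('uint8'),0,2)
            out.append((s[i,4],ce[i],cv2.boxPoints(cv2.minAreaRect(max(cs,key=len)))))
    return out
E
python3 - <<'E'
from h import *
np.set_printoptions(precision=4,suppress=True)
fr=pickle.load(open('fr0.pkl','rb'))
for n in fr:
  for c in RNG:
    for a,ce,b in blobs(fr[n],c): print(n,c,a,ce.round(1),b.round(1).tolist(),plane(fr[n],ce,0.04)[:2])
f=fr['top']
# tote outer contour: dark region in ROI
g=cv2.cvtColor(f['img'],cv2.COLOR_BGR2GRAY)
for lo in (75,90,105):
  m=np.zeros_like(g); m[185:280,330:458]=(g[185:280,330:458]<lo)*255
  m=cv2.morphologyEx(m,cv2.MORPH_OPEN,np.ones((3,3)))
  cs,_=cv2.findContours(m,0,2);c=max(cs,key=cv2.contourArea);b=cv2.boxPoints(cv2.minAreaRect(c))
  print(lo,b.round(1).tolist(),[plane(f,p,0.04)[:2].round(4).tolist() for p in b])
E
```

```text
scene red 525 [324.7 200.1] [[303.79998779296875, 201.0], [340.6000061035156, 185.6999969482422], [346.1000061035156, 199.0], [309.29998779296875, 214.1999969482422]] [ 0.5825 -0.0805]
scene red 660 [381.8 217.5] [[367.0, 204.60000610351562], [387.8999938964844, 198.60000610351562], [396.8999938964844, 230.1999969482422], [376.0, 236.10000610351562]] [0.4928 0.0508]
scene blue 9940 [258.9  30.9] [[180.0, 0.0], [363.0, 0.0], [363.0, 88.0], [180.0, 88.0]] [ 0.3214 -0.8865]
scene blue 197 [275.5 120.7] [[259.6000061035156, 122.80000305175781], [289.29998779296875, 112.9000015258789], [291.20001220703125, 118.5999984741211], [261.5, 128.5]] [ 0.5296 -0.4222]
scene blue 113 [286.2 229.6] [[281.0, 224.0], [291.0, 224.0], [291.0, 235.0], [281.0, 235.0]] [ 0.7184 -0.0592]
scene blue 1679 [431. 276.] [[390.20001220703125, 284.5], [466.6000061035156, 245.5], [476.79998779296875, 265.3999938964844], [400.29998779296875, 304.3999938964844]] [0.5051 0.2474]
scene yellow 146 [301.  158.6] [[291.8999938964844, 156.6999969482422], [307.5, 151.5], [310.5, 160.5], [294.8999938964844, 165.6999969482422
[... 1330 characters left out ...]
.0, 254.89999389648438], [331.3999938964844, 194.3000030517578], [464.1000061035156, 214.8000030517578], [454.79998779296875, 275.3999938964844]] [[0.4934, -0.0732], [0.6517, -0.0944], [0.6048, -0.4392], [0.4493, -0.4103]]
90 [[321.8999938964844, 255.3000030517578], [331.20001220703125, 194.10000610351562], [464.1000061035156, 214.3000030517578], [454.79998779296875, 275.3999938964844]] [[0.4923, -0.0731], [0.652, -0.094], [0.6062, -0.4391], [0.4492, -0.4104]]
105 [[321.79998779296875, 255.10000610351562], [331.20001220703125, 194.0], [464.20001220703125, 214.39999389648438], [454.79998779296875, 275.6000061035156]] [[0.4927, -0.0728], [0.6525, -0.0941], [0.6059, -0.4393], [0.4488, -0.4103]]
```

```bash
cat >> h.py <<'E'
def go(st,pos,yaxis,zaxis=(0,0,-1)):
    """print shift (current tool axes) and turn to a TCP pose with tool y, z axes given"""
    Rc=R.from_rotvec(st['ee_rot']).as_matrix(); z=np.array(zaxis,float);z/=np.linalg.norm(z)
    y=np.array(yaxis,float); y-=y@z*z; y/=np.linalg.norm(y)
    if (Rc[:,1]@y)<0: y=-y
    Rt=np.c_[np.cross(y,z),y,z]
    d=Rc.T@(np.array(pos)-st['ee_pos']); w=R.from_matrix(Rc.T@Rt).as_rotvec()
    print('dp(cur)',d.round(4),'dp(after turn)',(Rt.T@(np.array(pos)-st['ee_pos'])).round(4),'turn',w.round(4))
E
python3 - <<'E'
from h import *
from rig import arm
np.set_printoptions(precision=4,suppress=True)
fr=pickle.load(open('fr0.pkl','rb')); T,S=fr['top'],fr['scene']
print('tab',tri(T,(385.2,229.1),S,(301,158.6)))
r=plane(T,(327.5,220.9),.053);b=plane(T,(457.3,240.8),.053)
print(r,b,np.linalg.norm(r-b))
print('red/blue tri',tri(T,(327.5,220.9),S,(324.7,200.1)),tri(T,(457.3,240.8),S,(275.5,120.7)))
print('jig',tri(T,(279.6,260.5),S,(381.8,217.5)), [plane(T,p,.02)[:2].round(4).tolist() for p in ((259.8,262.4),(269.2,243.6),(299.6,258.8),(290.2,277.6))])
print('rail',tri(T,(184,233.1),S,(431,276)))
u=r-b
go(arm.get_state(),(.5585,-.234,.38),u)
f=arm.grab_frame('wrist'); cv2.imwrite('pics/w0.png',f['img'])
st=arm.get_state();Rc=R.from_rotvec(st['ee_rot']).as_matrix()
c,d=ray(f,(320,200)); print('cam in tool',Rc.T@(c-st['ee_pos']),Rc.T@d, Rc.T@f['view'][:3,:3].T,f['intrinsics'])
E
```

```text
tab (array([ 0.5604, -0.2318,  0.0554]), np.float64(0.002725336429190948))
[ 0.5795 -0.0855  0.053 ] [ 0.5359 -0.4155  0.053 ] 0.3328994211397336
red/blue tri (array([ 0.581 , -0.0848,  0.0344]), np.float64(0.0026874944081923375)) (array([ 0.5349, -0.4156,  0.0483]), np.float64(0.0037005740931364277))
jig (array([0.4775, 0.0376, 0.0118]), np.float64(0.0006309069272830642)) [[0.4713, 0.0879], [0.5206, 0.0655], [0.483, -0.0153], [0.4342, 0.0076]]
rail (array([0.5367, 0.2642, 0.1023]), np.float64(0.004578426308343139))
dp(cur) [ 0.451  -0.2209  0.0245] dp(after turn) [ 0.3039 -0.3998  0.0242] turn [-0.001   0.0001  0.4653]
cam in tool [ 0.0704 -0.0002  0.0204] [-0.2687  0.017   0.9633] [[-0.0011  0.9671  0.2545]
 [ 1.      0.001   0.0005]
 [ 0.0003  0.2545 -0.9671]] [[324.5651   0.     314.2958]
 [  0.     324.5651 195.2361]
 [  0.       0.       1.    ]]
```

>>> {"name": "move_arm", "arguments": {"dp": [[0.0451,-0.0221,0.0024],[0.0451,-0.0221,0.0024],[0.0451,-0.0221,0.0024],[0.0451,-0.0221,0.0024],[0.0451,-0.0221,0.0024]], "angular": [[0,0,0],[0,0,0],[0,0,0],[0,0,0],[0,0,0]], "grip": [1,1,1,1,1]}}

```text
time: 0.78
ee_pos: [0.3826, -0.411, 0.3926]
ee_rot: [-3.098, -0.522, 0.0]
ft_force: [0.3, -0.6, -0.0]
grip_width: 1.0
finger_force: 0.0
```

>>> {"name": "move_arm", "arguments": {"dp": [[0.0451,-0.0221,0.0024],[0.0451,-0.0221,0.0024],[0.0451,-0.0221,0.0024],[0.0451,-0.0221,0.0024],[0.0451,-0.0221,0.0024]], "angular": [[0,0,0],[0,0,0],[0,0,0],[0,0,0],[0,0,0]], "grip": [1,1,1,1,1]}}

```text
time: 1.4
ee_pos: [0.5595, -0.2326, 0.3805]
ee_rot: [-3.098, -0.522, 0.0]
ft_force: [0.4, -0.2, -0.3]
grip_width: 1.001
finger_force: 0.0
```

>>> {"name": "move_arm", "arguments": {"dp": [[0,0,0],[0,0,0],[0,0,0],[0,0,0],[0,0,0]], "angular": [[0,0,0.155],[0,0,0.155],[0,0,0.155],[0,0,0],[0,0,0]], "grip": [1,1,1,1,1]}}

```text
time: 2.02
ee_pos: [0.5585, -0.234, 0.3806]
ee_rot: [3.135, -0.201, -0.0]
ft_force: [0.0, 0.2, 0.8]
grip_width: 0.999
finger_force: 0.0
```

```bash
python3 - <<'E'
from h import *
from rig import arm
np.set_printoptions(precision=4,suppress=True)
f=arm.grab_frame('wrist'); cv2.imwrite('pics/w1.png',f['img']); pickle.dump(f,open('w1.pkl','wb'))
st=arm.get_state(); print(st['ee_pos'],st['time'],st['joint_pos'])
for c in RNG:
  for a,ce,b in blobs(f,c): print(c,a,ce.round(1),b.round(1).tolist(),plane(f,ce,0.06)[:2],[plane(f,p,0.07)[:2].round(4).tolist() for p in b])
go(st,(.5595,-.233,.233),(.0436,.33,0))
E
```

```text
[ 0.5585 -0.234   0.3807] 2.075 [-0.5058  0.4876  1.6366 -0.0001  1.0175  1.1936]
red 1659 [160.2 185.4] [[145.1999969482422, 131.39999389648438], [165.89999389648438, 129.10000610351562], [177.1999969482422, 231.0], [156.5, 233.3000030517578]] [ 0.5782 -0.0892] [[0.6291, -0.0933], [0.6287, -0.1119], [0.5343, -0.0993], [0.5346, -0.0791]]
blue 2217 [500.2 182.9] [[480.6000061035156, 232.89999389648438], [496.79998779296875, 131.3000030517578], [519.0, 134.8000030517578], [502.70001220703125, 236.39999389648438]] [ 0.5392 -0.4092] [[0.4952, -0.3859], [0.5895, -0.4], [0.5839, -0.4194], [0.4888, -0.4069]]
yellow 558 [312.  185.1] [[307.0, 160.0], [317.0, 160.0], [317.0, 211.0], [307.0, 211.0]] [ 0.5599 -0.2321] [[0.5858, -0.231], [0.5846, -0.24], [0.537, -0.2339], [0.5382, -0.2246]]
yellow 267 [120.1 286. ] [[112.69999694824219, 310.1000061035156], [117.9000015258789, 255.8000030517578], [131.10000610351562, 257.0], [126.0, 311.3999938964844]] [ 0.4795 -0.0216] [[0.4587, -0.0139], [0.5166, -0.036], [0.5137, -0.0484], [0.4556, -0.0269]]
yellow 258 [508.5 289.4] [[499.8999938964844, 259.1000061035156], [511.79998779296875, 258.5], [514.2999877929688, 311.5], [502.29998779296875, 312.1000061035156]] [ 0.4239 -0.4195] [[0.4653, -0.4045], [0.4644, -0.4161], [0.4044, -0.4201], [0.4053, -0.408]]
dp(cur) [ 0.0009 -0.0011  0.1477] dp(after turn) [ 0.0009 -0.0011  0.1477] turn [0.0001 0.0001 0.0029]
```

View pics/w1.png

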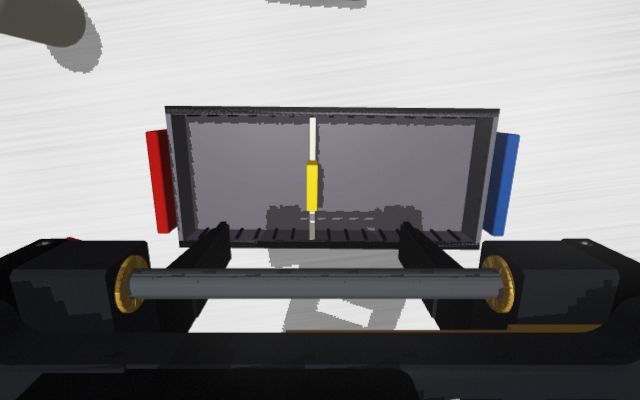

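>>> {"name": "move_arm", "arguments": {"dp": [[0.001,-0.001,0.04],[0,0,0.04],[0,0,0.04],[0,0,0.027],[0,0,0]], "angular": [[0,0,0],[0,0,0],[0,0,0],[0,0,0],[0,0,0]], "grip": [1,1,1,0,-1]}}

```text
time: 2.7
ee_pos: [0.5594, -0.2331, 0.2321]
ee_rot: [-3.134, 0.204, 0.005]
ft_force: [0.3, 0.9, 2.2]
grip_width: 0.845
finger_force: 0.0
```

>>> {"name": "move_arm", "arguments": {"dp": [[0,0,0],[0,0,0],[0,0,0],[0,0,0],[0,0,0]], "angular": [[0,0,0],[0,0,0],[0,0,0],[0,0,0],[0,0,0]], "grip": [-1,-1,-1,-1,-1]}}

```text
time: 3.32
ee_pos: [0.5596, -0.2331, 0.2339]
ee_rot: [3.135, -0.206, 0.0]
ft_force: [0.1, -1.2, -0.3]
grip_width: 0.32
finger_force: 0.0
```

>>> {"name": "move_arm", "arguments": {"dp": [[0,0,0],[0,0,0],[0,0,0],[0,0,0],[0,0,0]], "angular": [[0,0,0],[0,0,0],[0,0,0],[0,0,0],[0,0,0]], "grip": [-1,-1,-1,-1,-1]}}

```text
time: 3.95
ee_pos: [0.5596, -0.2331, 0.2337]
ee_rot: [-3.135, 0.206, 0.0]
ft_force: [0.5, 0.7, 0.5]
grip_width: 0.1
finger_force: 30.0
```

>>> {"name": "move_arm", "arguments": {"dp": [[0,-0.007,0],[0,-0.007,0],[0,-0.007,0],[0,-0.006,0],[0,0,0]], "angular": [[0,0,0],[0,0,0],[0,0,0],[0,0,0],[0,0,0]], "grip": [-1,-1,-1,-1,-1]}}

```text
time: 4.58
ee_pos: [0.5633, -0.2056, 0.2337]
ee_rot: [-3.134, 0.205, -0.0]
ft_force: [1.9, 1.4, -2.1]
grip_width: 0.102
finger_force: 30.0
```

>>> {"name": "move_arm", "arguments": {"dp": [[0,0,0],[0,0,0],[0,0,0],[0,0,0],[0,0,-0.02]], "angular": [[0,0,0],[0,0,0],[0,0,0],[0,0,0],[0,0,0]], "grip": [-1,1,1,1,1]}}

```text
time: 5.2
ee_pos: [0.5629, -0.2064, 0.2529]
ee_rot: [-3.134, 0.206, 0.004]
ft_force: [0.4, -0.1, 0.5]
grip_width: 0.466
finger_force: 0.0
```

>>> {"name": "move_arm", "arguments": {"dp": [[0,0,-0.03],[0,0,-0.04],[0,0,-0.04],[0,0,-0.04],[0,0,0]], "angular": [[0,0,0],[0,0,0],[0,0,0],[0,0,0],[0,0,0]], "grip": [1,1,1,1,1]}}

```text
time: 5.82
ee_pos: [0.5631, -0.2063, 0.4067]
ee_rot: [3.133, -0.206, 0.008]
ft_force: [0.4, 0.1, -0.9]
grip_width: 0.974
finger_force: 0.0
```

```bash
python3 - <<'E'
from h import *
from rig import arm
np.set_printoptions(precision=4,suppress=True)
f=arm.grab_frame('wrist'); cv2.imwrite('pics/w2.png',f['img']); pickle.dump(f,open('w2.pkl','wb'))
st=arm.get_state(); print(st['ee_pos'],st['ee_rot'],st['time'])
for c in RNG:
  for a,ce,b in blobs(f,c): print(c,a,ce.round(1),b.round(1).tolist(),plane(f,ce,0.06)[:2])
t=arm.grab_frame('top')
for a,ce,b in blobs(t,'yellow')+blobs(t,'red'): print(ce,plane(t,ce,.06))
E
```

```text
[ 0.5629 -0.2063  0.4047] [ 3.1338 -0.206   0.0032] 5.875
red 1246 [197.4 181.6] [[186.10000610351562, 132.3000030517578], [203.0, 130.8000030517578], [211.0, 225.39999389648438], [194.10000610351562, 226.8000030517578]] [ 0.5796 -0.0882]
red 149 [109.4 237.2] [[93.80000305175781, 233.39999389648438], [128.6999969482422, 232.10000610351562], [129.0, 239.0], [94.0, 240.3000030517578]] [0.5324 0.0189]
red 346 [161.2 257.1] [[152.0, 246.0], [173.0, 246.0], [173.0, 268.0], [152.0, 268.0]] [ 0.5023 -0.0304]
blue 1946 [511.8 179.5] [[493.70001220703125, 225.39999389648438], [508.70001220703125, 131.89999389648438], [529.5, 135.1999969482422], [514.5999755859375, 228.6999969482422]] [ 0.539  -0.4088]
yellow 468 [313.5 182.1] [[309.0, 159.0], [318.0, 159.0], [318.0, 205.0], [309.0, 205.0]] [ 0.5633 -0.2064]
yellow 230 [124.3 287.4] [[117.0, 310.0], [122.0999984741211, 256.79998779296875], [135.0, 258.0], [129.89999389648438, 311.29998779296875]] [0.4718 0.0197]
yellow 245 [504.7 288. ] [[498.0, 263.0], [509.0, 263.0], [509.0, 311.0], [498.0, 311.0]] [ 0.4143 -0.4033]
[  3.2778 312.4792] [0.3324 0.7136 0.06  ]
[327.596  220.9139] [ 0.5786 -0.0857  0.06  ]
[279.8032 260.5492] [0.4756 0.0325 0.06  ]
```

>>> {"name": "move_arm", "arguments": {"dp": [[-0.02,-0.052,0.007],[-0.02,-0.052,0.007],[-0.02,-0.052,0.007],[-0.02,-0.052,0.007],[-0.02,-0.052,0.007]], "angular": [[0,0,0],[0,0,0],[0,0,0],[0,0,0],[0,0,0]], "grip": [1,1,1,1,1]}}

```text
time: 6.55
ee_pos: [0.4972, 0.0661, 0.3672]
ee_rot: [3.135, -0.206, -0.004]
ft_force: [1.4, -0.4, -0.5]
grip_width: 1.002
finger_force: 0.0
```

>>> {"name": "move_arm", "arguments": {"dp": [[0,0,0],[0,0,0],[0,0,0],[0,0,0],[0,0,0]], "angular": [[0,0,-0.18],[0,0,-0.18],[0,0,-0.18],[0,0,-0.18],[0,0,-0.18]], "grip": [1,1,1,1,1]}}

```text
time: 7.18
ee_pos: [0.4978, 0.0645, 0.3673]
ee_rot: [-2.908, -1.186, 0.004]
ft_force: [1.1, 0.3, 1.3]
grip_width: 1.003
finger_force: 0.0
```

>>> {"name": "move_arm", "arguments": {"dp": [[0,0,0],[0,0,0],[0,0,0],[0,0,0],[0,0,0]], "angular": [[0,0,-0.18],[0,0,-0.18],[0,0,-0.18],[0,0,-0.18],[0,0,-0.18]], "grip": [1,1,1,1,1]}}

```text
time: 7.8
ee_pos: [0.4978, 0.0645, 0.3673]
ee_rot: [-2.102, -2.332, 0.003]
ft_force: [-0.6, 0.0, -0.5]
grip_width: 1.001
finger_force: 0.0
```

>>> {"name": "move_arm", "arguments": {"dp": [[0,0,0],[0,0,0],[0,0,0],[0,0,0],[0,0,0]], "angular": [[0,0,-0.18],[0,0,-0.18],[0,0,-0.18],[0,0,-0.18],[0,0,-0.18]], "grip": [1,1,1,1,1]}}

```text
time: 8.43
ee_pos: [0.4978, 0.0645, 0.3673]
ee_rot: [-0.878, -3.014, 0.001]
ft_force: [0.7, -0.1, -0.2]
grip_width: 0.999
finger_force: 0.0
```

>>> {"name": "move_arm", "arguments": {"dp": [[0,0,0],[0,0,0],[0,0,0],[0,0,0],[0,0,0]], "angular": [[0,0,-0.18],[0,0,-0.18],[-0.166,0,0],[-0.166,0,0],[0,0,0]], "grip": [1,1,1,1,1]}}

```text
time: 9.05
ee_pos: [0.4978, 0.0641, 0.3675]
ee_rot: [0.328, 3.05, 0.509]
ft_force: [0.2, -0.2, -0.6]
grip_width: 1.001
finger_force: 0.0
```

```bash
python3 - <<'E'
from h import *
from rig import arm
np.set_printoptions(precision=4,suppress=True)
st=arm.get_state(); print(st['ee_pos'],st['ee_rot'],st['time'],st['joint_pos']);print(R.from_rotvec(st['ee_rot']).as_matrix())
T=pickle.load(open('fr0.pkl','rb'))['top']
print('bar',plane(T,(150,166),.229),plane(T,(125,287),.229))
print('rail dir',plane(T,(178.2,193.2),.11)-plane(T,(163.3,267.5),.11),plane(T,(203.5,198.3),.09)-plane(T,(188.7,272.5),.09))
E
```

```text
[0.4978 0.0641 0.3675] [0.3284 3.0495 0.5089] 9.05 [-0.0566  0.3596  1.9233  0.4383  0.8571 -1.7022]
[[-0.9772  0.2018  0.0665]
 [ 0.2125  0.9241  0.3176]
 [ 0.0027  0.3244 -0.9459]]
bar [0.6711 0.3144 0.229 ] [0.4054 0.3446 0.229 ]
rail dir [ 0.1823 -0.022   0.    ] [ 0.1846 -0.024   0.    ]
```

>>> {"name": "move_arm", "arguments": {"dp": [[0,0,0],[0,0,0],[0,0,0],[0,0,0],[0,0,0]], "angular": [[0,0,-0.09],[-0.166,0,0],[-0.166,0,0],[0,0,0],[0,0,0]], "grip": [1,1,1,1,1]}}

```text
time: 9.68
ee_pos: [0.4979, 0.0645, 0.3683]
ee_rot: [0.171, 2.907, 0.988]
ft_force: [-0.1, -0.5, 0.6]
grip_width: 0.995
finger_force: 0.0
```

```bash
python3 - <<'E'
from h import *
from rig import arm
np.set_printoptions(precision=4,suppress=True)
f=arm.grab_frame('wrist'); cv2.imwrite('pics/w3.png',f['img']); pickle.dump(f,open('w3.pkl','wb'))
st=arm.get_state(); print(st['ee_pos'],st['joint_pos']);print(R.from_rotvec(st['ee_rot']).as_matrix())
for a,ce,b in blobs(f,'blue'): print(a,ce,b)
E
```

```text
[0.498  0.0646 0.3685] [-0.1037  0.3711  1.945   0.8318  0.9726 -2.0951]
[[-0.9916  0.0831  0.0994]
 [ 0.1264  0.7871  0.6038]
 [-0.0281  0.6113 -0.7909]]
9732 [316.3118 180.3211] [[286.  96.]
 [349.  96.]
 [349. 268.]
 [286. 268.]]
```

View pics/w3.png

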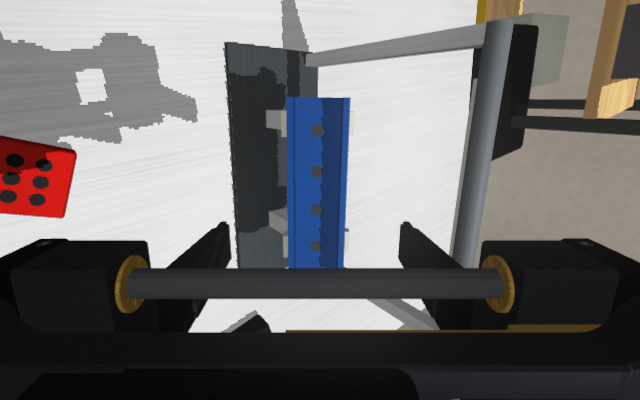

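```bash
python3 - <<'E'
from h import *
from rig import arm
np.set_printoptions(precision=4,suppress=True)
f=pickle.load(open('w3.pkl','rb')); T=pickle.load(open('fr0.pkl','rb'))['top']
def mask(f):
    hsv=cv2.cvtColor(f['img'],cv2.COLOR_BGR2HSV);m=cv2.inRange(hsv,(100,110,40),(125,255,255))
    return cv2.morphologyEx(m,cv2.MORPH_CLOSE,np.ones((9,9)))
m=mask(f); rows=np.arange(105,262,4)
l=[np.where(m[r,200:420])[0][0]+199.5 for r in rows]; rr=[np.where(m[r,200:420])[0][-1]+200.5 for r in rows]
pl=np.polyfit(rows,l,1);pr=np.polyfit(rows,rr,1)
top=[np.where(m[:,c])[0][0]-.5 for c in range(295,345,5)]
print(pl,pr,np.std(np.array(l)-np.polyval(pl,rows)),np.std(np.array(rr)-np.polyval(pr,rows)),top)
t=np.median(top); A=(np.polyval(pl,t),t);B=(np.polyval(pr,t),t); A2=(np.polyval(pl,262),262);B2=(np.polyval(pr,262),262)
print('tri far low',tri(f,A,T,(203.5,198.3)),'far high',tri(f,B,T,(178.2,193.2)))
st=arm.get_state();n=-R.from_rotvec(st['ee_rot']).as_matrix()[:,2]
def ip(uv,P):
    c,d=ray(f,uv);return c+d*((P-c)@n)/(d@n)
for dz in(.09,.10,.11,.12,.13):
    P=np.array([.537,.264,dz])+.012*n
    q=[ip(x,P) for x in(A,B,A2,B2)]
    print(dz,'w far',np.linalg.norm(q[0]-q[1]),'w near',np.linalg.norm(q[2]-q[3]),q[0],q[1],'dir',(q[0]-q[2])/np.linalg.norm(q[0]-q[2]))
# top view rail mask: rows extents
mt=mask(T); mt[:,:150]=0;mt[:,215:]=0
ys,xs=np.where(mt);print(ys.min(),ys.max(),[(r,np.where(mt[r])[0][[0,-1]].tolist()) for r in range(ys.min(),ys.max()+1,6)])
E
```

```text
[  0.0103 284.9116] [ -0.0403 353.2939] 0.2880678990212717 0.29567314365684993 [np.float64(96.5), np.float64(96.5), np.float64(96.5), np.float64(96.5), np.float64(96.5), np.float64(97.5), np.float64(97.5), np.float64(97.5), np.float64(97.5), np.float64(97.5)]
tri far low (array([0.5062, 0.1381, 0.3215]), np.float64(0.16040040083797233)) far high (array([0.5243, 0.2278, 0.2313]), np.float64(0.17099778942586383))
0.09 w far 0.058498300780232146 w near 0.05798081409354557 [0.4456 0.2547 0.0866] [0.4506 0.3007 0.1224] dir [-0.9904  0.1366 -0.0201]
0.1 w far 0.057016806225832266 w near 0.05651242511141152 [0.4452 0.2504 0.0933] [0.45   0.2953 0.1281] dir [-0.9904  0.1366 -0.0201]
0.11 w far 0.05553531167143244 w near 0.05504403612927748 [0.4448 0.2461 0.0999] [0.4495 0.2898 0.1339] dir [-0.9904  0.1366 -0.0201]
0.12 w far 0.05405381711703259 w near 0.05357564714714343 [0.4443 0.2419 0.1066] [0.4489 0.2844 0.1397] dir [-0.9904  0.1366 -0.0201]
0.13 w far 0.05257232256263277 w near 0.05210725816500939 [0.4439 0.2376 0.1133] [0.4483 0.2789 0.1454] dir [-0.9904  0.1366 -0.0201]
194 271 [(194, [179, 183]), (200, [177, 202]), (206, [177, 201]), (212, [175, 200]), (218, [173, 199]), (224, [172, 198]), (230, [171, 197]), (236, [170, 196]), (242, [169, 194]), (248, [168, 193]), (254, [167, 192]), (260, [166, 191]), (266, [164, 190])]
```

```bash
python3 - <<'E'
from h import *
from rig import arm
np.set_printoptions(precision=4,suppress=True)
f=pickle.load(open('w3.pkl','rb')); T=pickle.load(open('fr0.pkl','rb'))['top']
print('near low',tri(f,(285.9,97),T,(188.7,272.5)),'near high',tri(f,(349.4,97),T,(163.3,267.5)))
# rail frame: L horizontal, tilt 38 deg
L=np.array([-.9915,.130,0]);A=np.array([.130,.9915,0]); th=np.radians(38)
z=A*np.sin(th)-np.array([0,0,np.cos(th)]); y=A*np.cos(th)+np.array([0,0,np.sin(th)])
C=np.array([.5377,.2643,.1058]);st=arm.get_state()
for back in(.10,.0):
  go(st,C-z*(.171+.009+back),y,z)
E
```

```text
near low (array([0.4427, 0.249 , 0.0961]), np.float64(0.004716731986376104)) near high (array([0.4507, 0.3044, 0.1185]), np.float64(0.0004914643430795817))
dp(cur) [-0.0124 -0.0016  0.0523] dp(after turn) [-0.0134 -0.0017  0.052 ] turn [-0.0052  0.02    0.02  ]
dp(cur) [-0.0104 -0.0011  0.1523] dp(after turn) [-0.0134 -0.0017  0.152 ] turn [-0.0052  0.02    0.02  ]
```

>>> {"name": "move_arm", "arguments": {"dp": [[0,0,0],[-0.0134,-0.0017,0.03],[0,0,0.04],[0,0,0.03],[0,0,0]], "angular": [[-0.005,0.02,0.02],[0,0,0],[0,0,0],[0,0,0],[0,0,0]], "grip": [1,1,1,1,1]}}

```text
time: 10.35
ee_pos: [0.5191, 0.1237, 0.2879]
ee_rot: [0.19, 2.926, 1.013]
ft_force: [0.4, 0.4, 0.2]
grip_width: 1.003
finger_force: 0.0
```

>>> {"name": "move_arm", "arguments": {"dp": [[0,0,0.014],[0,0,0.014],[0,0,0.014],[0,0,0.01],[0,0,0]], "angular": [[0,0,0],[0,0,0],[0,0,0],[0,0,0],[0,0,0]], "grip": [1,1,1,1,1]}}

```text
time: 10.98
ee_pos: [0.5235, 0.1552, 0.2477]
ee_rot: [0.191, 2.922, 1.013]
ft_force: [-0.7, 0.7, 0.5]
grip_width: 1.002
finger_force: 0.0
```

```bash
python3 - <<'E'
from h import *
from rig import arm
np.set_printoptions(precision=4,suppress=True)
f=arm.grab_frame('wrist'); cv2.imwrite('pics/w4.png',f['img']); pickle.dump(f,open('w4.pkl','wb'))
st=arm.get_state(); print(st['ee_pos'],st['joint_pos'],st['ft_force'])
Rc=R.from_rotvec(st['ee_rot']).as_matrix()
for n in (.009,):
  P=st['ee_pos']+Rc[:,2]*(.171-.003)   # rail rim plane if aligned
  c,_=ray(f,(0,0))
  for a,ce,b in blobs(f,'blue',200):
    q=[]
    for p in b:
      c,d=ray(f,p); x=c+d*((P-c)@Rc[:,2])/(d@Rc[:,2]); q.append((Rc.T@(x-st['ee_pos'])).round(4).tolist())
    print(a,b.round(1).tolist(),q)
E
```

```text
[0.5236 0.1549 0.2481] [ 0.0746  0.6047  1.9555  1.0782  0.7584 -2.2457] [-0.5275  0.3392  0.2518]
23869 [[246.0, 64.0], [379.0, 64.0], [379.0, 268.0], [246.0, 268.0]] [[0.0912, -0.0294, 0.168], [0.0912, 0.027, 0.168], [-0.004, 0.0317, 0.168], [-0.0039, -0.0346, 0.168]]
3465 [[261.0, 298.0], [370.0, 298.0], [370.0, 332.0], [261.0, 332.0]] [[-0.0208, -0.0279, 0.168], [-0.0209, 0.028, 0.168], [-0.0411, 0.0288, 0.168], [-0.041, -0.0287, 0.168]]
```

View pics/w4.png

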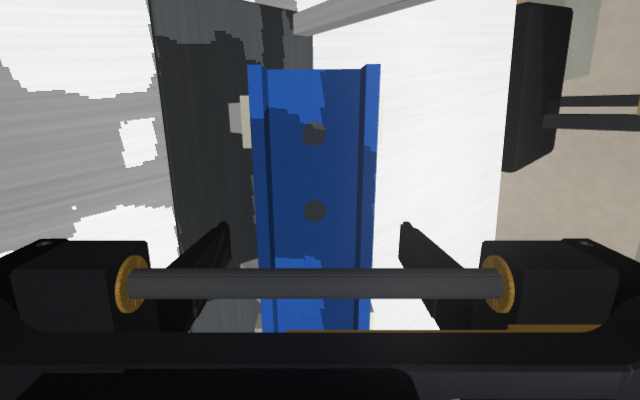

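>>> {"name": "move_arm", "arguments": {"dp": [[0,0,0],[0,0,0],[0,0,0],[0,0,0],[0,0,0]], "angular": [[0,0,0],[0,0,0],[0,0,0],[0,0,0],[0,0,0]], "grip": [-1,-1,-1,-1,-1]}}

```text
time: 11.65
ee_pos: [0.5236, 0.1548, 0.2485]
ee_rot: [0.191, 2.921, 1.013]
ft_force: [0.0, 1.0, 2.1]
grip_width: 0.591
finger_force: 30.0
```

>>> {"name": "move_arm", "arguments": {"dp": [[0,0,0],[0,0,0],[0,0,0],[0,0,0],[0,0,0]], "angular": [[0,0,0],[0,0,0],[0,0,0],[0,0,0],[0,0,0]], "grip": [-1,-1,-1,-1,-1]}}

```text
time: 12.28
ee_pos: [0.5236, 0.1548, 0.2485]
ee_rot: [0.191, 2.921, 1.013]
ft_force: [-0.3, 1.1, 5.1]
grip_width: 0.589
finger_force: 30.0
```

>>> {"name": "move_arm", "arguments": {"dp": [[0,0,-0.01],[0,0,-0.02],[0,0,-0.035],[0,0,-0.04],[0,0,-0.04]], "angular": [[0,0,0],[0,0,0],[0,0,0],[0,0,0],[0,0,0]], "grip": [-1,-1,-1,-1,-1]}}

```text
time: 12.9
ee_pos: [0.5114, 0.0649, 0.3625]
ee_rot: [0.192, 2.923, 1.011]
ft_force: [0.4, 0.0, -2.4]
grip_width: 0.588
finger_force: 30.0
```

>>> {"name": "move_arm", "arguments": {"dp": [[0,0,-0.02],[0,0,0],[0,0,0],[0,0,0],[0,0,0]], "angular": [[0,0,0],[0.15,0,0],[0.17,0,0],[0.17,0,0],[0.17,0,0]], "grip": [-1,-1,-1,-1,-1]}}

```text
time: 13.52
ee_pos: [0.5099, 0.0533, 0.3774]
ee_rot: [0.206, 3.134, 0.003]
ft_force: [-0.7, -0.1, -3.0]
grip_width: 0.586
finger_force: 29.9
```

```bash
python3 - <<'E'
from h import *
from rig import arm
np.set_printoptions(precision=4,suppress=True)
st=arm.get_state(); print(st['ee_pos'],st['joint_pos'],st['ft_force'],st['grip_width'])
print(R.from_rotvec(st['ee_rot']).as_matrix())
go(st,st['ee_pos'],(.9914,-.131,0))
go(st,(.5503,-.3065,.36),(.9914,-.131,0))
E
```

```text
[0.5099 0.0533 0.3774] [-0.025   0.3654  1.8641  0.002   0.9108 -1.4657] [-0.7118 -0.1315 -2.992 ] 0.5857286337538828
[[-0.9914  0.131   0.0014]
 [ 0.131   0.9914  0.0016]
 [-0.0012  0.0017 -1.    ]]
dp(cur) [0. 0. 0.] dp(after turn) [0. 0. 0.] turn [ 0.0023 -0.0004  1.5708]
dp(cur) [-0.0872 -0.3514  0.0169] dp(after turn) [-0.3514  0.0872  0.0174] turn [ 0.0023 -0.0004  1.5708]
```

>>> {"name": "move_arm", "arguments": {"dp": [[-0.0125,-0.0502,0.0024],[-0.0125,-0.0502,0.0024],[-0.0125,-0.0502,0.0024],[-0.0125,-0.0502,0.0024],[-0.0125,-0.0502,0.0024]], "angular": [[0,0,0],[0,0,0],[0,0,0],[0,0,0],[0,0,0]], "grip": [-1,-1,-1,-1,-1]}}

```text
time: 14.15
ee_pos: [0.539, -0.2052, 0.3632]
ee_rot: [0.206, 3.134, 0.012]
ft_force: [1.0, 0.8, -2.2]
grip_width: 0.586
finger_force: 30.0
```

>>> {"name": "move_arm", "arguments": {"dp": [[-0.0125,-0.0502,0.0024],[-0.0125,-0.0502,0.0024],[0,0,0],[0,0,0],[0,0,0]], "angular": [[0,0,0],[0,0,0],[0,0,0.1745],[0,0,0.1745],[0,0,0.1745]], "grip": [-1,-1,-1,-1,-1]}}

```text
time: 14.78
ee_pos: [0.5507, -0.3065, 0.3574]
ee_rot: [-1.019, -2.97, -0.013]
ft_force: [-0.7, 0.2, -3.2]
grip_width: 0.589
finger_force: 29.9
```

>>> {"name": "move_arm", "arguments": {"dp": [[0,0,0],[0,0,0],[0,0,0],[0,0,0],[0,0,0]], "angular": [[0,0,0.1745],[0,0,0.1745],[0,0,0.1745],[0,0,0.1745],[0,0,0.1745]], "grip": [-1,-1,-1,-1,-1]}}

```text
time: 15.4
ee_pos: [0.5507, -0.3063, 0.3575]
ee_rot: [-2.176, -2.259, -0.01]
ft_force: [0.1, -0.2, -1.4]
grip_width: 0.586
finger_force: 29.9
```

>>> {"name": "move_arm", "arguments": {"dp": [[0,0,0],[0,0,0],[0,0,0],[0,0,0],[0,0,0]], "angular": [[0,0,0.1745],[0,0,0],[0,0,0],[0,0,0],[0,0,0]], "grip": [-1,-1,-1,-1,-1]}}

```text
time: 16.02
ee_pos: [0.5509, -0.3062, 0.3584]
ee_rot: [-2.358, -2.07, -0.01]
ft_force: [0.1, 0.7, -3.0]
grip_width: 0.588
finger_force: 30.0
```

```bash
python3 - <<'E'
from h import *
from rig import arm
np.set_printoptions(precision=4,suppress=True)
st=arm.get_state(); print(st['time'],st['ee_pos'],st['joint_pos'],st['grip_width'])
go(st,(.5503,-.3065,.30),(.9914,-.131,0))
f=arm.grab_frame('wrist');cv2.imwrite('pics/w5.png',f['img']); pickle.dump(f,open('w5.pkl','wb'))
Rc=R.from_rotvec(st['ee_rot']).as_matrix()
for c,z in(('blue',.060),('red',.06),('yellow',.07)):
  for a,ce,b in blobs(f,c,150): print(c,a,b.round(1).tolist(),[plane(f,p,z)[:2].round(4).tolist() for p in b])
E
```

```text
16.025 [ 0.5509 -0.3062  0.3584] [-0.613   0.5453  1.596   0.0088  1.0029 -0.488 ] 0.588120968095776
dp(cur) [-0.0008 -0.0006  0.0584] dp(after turn) [-0.0004 -0.0006  0.0584] turn [ 0.0012 -0.0077  0.0017]
blue 24000 [[246.0, 268.0], [246.0, 63.0], [379.0, 63.0], [379.0, 268.0]] [[0.4774, -0.3674], [0.5102, -0.1901], [0.616, -0.204], [0.6013, -0.3837]]
blue 3313 [[261.0, 299.0], [368.0, 299.0], [368.0, 329.0], [261.0, 329.0]] [[0.4858, -0.4015], [0.5881, -0.415], [0.5851, -0.4482], [0.4801, -0.4344]]
yellow 207 [[194.3000030517578, 311.79998779296875], [195.5, 263.8999938964844], [204.1999969482422, 264.1000061035156], [203.0, 312.0]] [[0.4241, -0.4007], [0.436, -0.3527], [0.4437, -0.3539], [0.4321, -0.402]]
yellow 554 [[428.0, 325.0], [530.0, 325.0], [530.0, 331.0], [428.0, 331.0]] [[0.6412, -0.4437], [0.7374, -0.4564], [0.7376, -0.4631], [0.6409, -0.4503]]
```

View pics/w5.png

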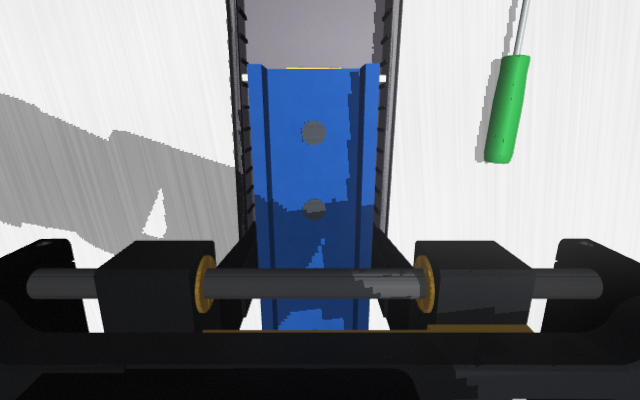

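>>> {"name": "move_arm", "arguments": {"dp": [[-0.0005,-0.0006,0.03],[0,0,0.04],[0,0,0.04],[0,0,0.03],[0,0,0]], "angular": [[0.001,-0.007,0.0017],[0,0,0],[0,0,0],[0,0,0],[0,0,0]], "grip": [-1,-1,-1,-1,-1]}}

```text
time: 16.7
ee_pos: [0.5501, -0.3061, 0.2166]
ee_rot: [-2.36, -2.067, 0.0]
ft_force: [0.9, -0.5, -2.4]
grip_width: 0.587
finger_force: 30.0
```

```bash
python3 - <<'E'
from h import *
from rig import arm
np.set_printoptions(precision=4,suppress=True)
st=arm.get_state(); print(st['time'],st['ee_pos'],st['ft_force'],st['grip_width'])
go(st,(.5503,-.3065,.198),(.9914,-.131,0))
f=arm.grab_frame('wrist');cv2.imwrite('pics/w6.png',f['img'])
E
```

```text
16.7 [ 0.5501 -0.3061  0.2166] [ 0.8732 -0.5233 -2.3664] 0.5871531324126794
dp(cur) [-0.0004  0.0003  0.0186] dp(after turn) [-0.0003  0.0002  0.0186] turn [-0.0032 -0.0025 -0.0007]
```

View pics/w6.png

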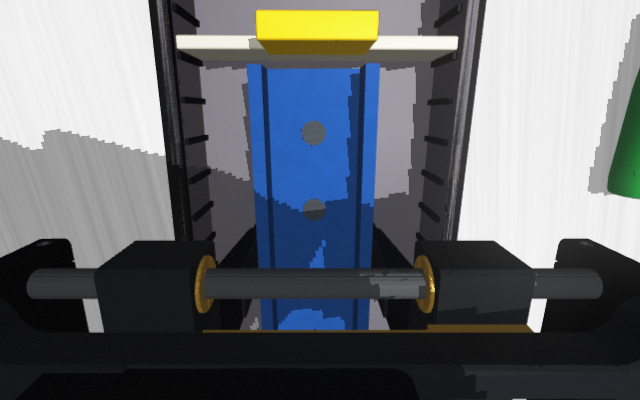

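>>> {"name": "move_arm", "arguments": {"dp": [[0,0,0.005],[0,0,0.005],[0,0,0.004],[0,0,0.002],[0,0,0]], "angular": [[0,0,0],[0,0,0],[0,0,0],[0,0,0],[0,0,0]], "grip": [-1,-1,-1,-1,-1]}}

```text
time: 17.38
ee_pos: [0.5504, -0.3063, 0.2024]
ee_rot: [-2.363, -2.069, -0.001]
ft_force: [-0.3, 0.1, -3.6]
grip_width: 0.59
finger_force: 30.0
```

>>> {"name": "move_arm", "arguments": {"dp": [[0,0,0.001],[0,0,0.001],[0,0,0.001],[0,0,0],[0,0,0]], "angular": [[0,0,0],[0,0,0],[0,0,0],[0,0,0],[0,0,0]], "grip": [-1,-1,-1,-1,-1]}}

```text
time: 18.0
ee_pos: [0.5504, -0.3063, 0.1995]
ee_rot: [-2.363, -2.069, -0.001]
ft_force: [0.2, 0.3, -2.1]
grip_width: 0.59
finger_force: 30.0
```

>>> {"name": "move_arm", "arguments": {"dp": [[0,0,0.001],[0,0,0.001],[0,0,0],[0,0,0],[0,0,0]], "angular": [[0,0,0],[0,0,0],[0,0,0],[0,0,0],[0,0,0]], "grip": [-1,-1,-1,-1,-1]}}

```text
time: 18.62
ee_pos: [0.5504, -0.3063, 0.1975]
ee_rot: [-2.363, -2.069, -0.001]
ft_force: [-0.2, 0.8, -2.7]
grip_width: 0.589
finger_force: 30.0
```

>>> {"name": "move_arm", "arguments": {"dp": [[0,0,0.001],[0,0,0],[0,0,0],[0,0,0],[0,0,0]], "angular": [[0,0,0],[0,0,0],[0,0,0],[0,0,0],[0,0,0]], "grip": [-1,-1,-1,-1,-1]}}

```text
time: 19.25
ee_pos: [0.5504, -0.3063, 0.1965]
ee_rot: [-2.363, -2.069, -0.001]
ft_force: [-1.2, 0.2, -2.8]
grip_width: 0.586
finger_force: 30.0
```

>>> {"name": "move_arm", "arguments": {"dp": [[0,0,0],[0,0,0],[0,0,0],[0,0,0],[0,0,0]], "angular": [[0,0,0],[0,0,0],[0,0,0],[0,0,0],[0,0,0]], "grip": [0.5,0.5,0.5,0.5,0.5]}}

```text
time: 19.88
ee_pos: [0.5504, -0.3063, 0.1965]
ee_rot: [-2.363, -2.069, -0.001]
ft_force: [0.1, 0.1, 0.2]
grip_width: 0.75
finger_force: 0.0
```

>>> {"name": "move_arm", "arguments": {"dp": [[0,0,-0.01],[0,0,-0.02],[0,0,-0.04],[0,0,-0.05],[0,0,-0.05]], "angular": [[0,0,0],[0,0,0],[0,0,0],[0,0,0],[0,0,0]], "grip": [0.5,0.5,0.5,0.5,0.5]}}

```text
time: 20.5
ee_pos: [0.55, -0.3062, 0.3697]
ee_rot: [2.363, 2.069, 0.002]
ft_force: [0.1, -0.0, 0.4]
grip_width: 0.75
finger_force: 0.0
```

```bash
python3 - <<'E'
from h import *
from rig import arm
np.set_printoptions(precision=4,suppress=True)
st=arm.get_state(); print(st['time'],st['ee_pos'],st['ft_force'],st['grip_width'])
f=arm.grab_frame('wrist');cv2.imwrite('pics/w7.png',f['img'])
for a,ce,b in blobs(f,'blue',150): print(a,b.round(1).tolist(),[plane(f,p,.029)[:2].round(4).tolist() for p in b])
# jig from first images: holes on the top face
T=pickle.load(open('fr0.pkl','rb'))['top']
for n,F in(('top0',T),('now',arm.grab_frame('top'))):
  for a,ce,b in blobs(F,'red',400):
    hsv=cv2.cvtColor(F['img'],cv2.COLOR_BGR2HSV)
    print(n,ce,plane(F,ce,.02),[plane(F,p,.018)[:2].round(4).tolist() for p in b])
jc=np.array([.4775,.0385]);ya=np.array([.907,-.42,0])
go(st,(*jc,.36),ya)
E
```

```text
20.5 [ 0.55   -0.3062  0.3697] [ 0.0538 -0.0266  0.3676] 0.7501095907219859
9065 [[284.0, 89.0], [343.0, 89.0], [343.0, 264.0], [284.0, 264.0]] [[0.5332, -0.213], [0.5881, -0.2203], [0.5681, -0.3993], [0.505, -0.3908]]
top0 [279.5953 260.4772] [0.4774 0.0366 0.02  ] [[0.4714, 0.0882], [0.5208, 0.0657], [0.483, -0.0152], [0.4342, 0.0077]]
now [280.0702 260.624 ] [0.4771 0.0354 0.02  ] [[0.4714, 0.0882], [0.5208, 0.0657], [0.483, -0.0152], [0.4342, 0.0077]]
dp(cur) [ 0.3321 -0.1174  0.0096] dp(after turn) [ 0.2823 -0.2106  0.0097] turn [ 0.0014 -0.0003  0.3011]
```

>>> {"name": "move_arm", "arguments": {"dp": [[0.0475,-0.0168,0.001],[0.0475,-0.0168,0.001],[0.0475,-0.0168,0.001],[0.0475,-0.0168,0.001],[0.0475,-0.0168,0.001]], "angular": [[0,0,0],[0,0,0],[0,0,0],[0,0,0],[0,0,0]], "grip": [1,1,1,1,1]}}

```text
time: 21.22
ee_pos: [0.4976, -0.0584, 0.3622]
ee_rot: [2.364, 2.069, 0.002]
ft_force: [0.9, 0.2, -0.3]
grip_width: 1.004
finger_force: 0.0
```

>>> {"name": "move_arm", "arguments": {"dp": [[0.0475,-0.0168,0.001],[0.0475,-0.0168,0.001],[0,0,0],[0,0,0],[0,0,0]], "angular": [[0,0,0],[0,0,0],[0,0,0.15],[0,0,0.15],[0,0,0]], "grip": [1,1,1,1,1]}}

```text
time: 21.85
ee_pos: [0.4774, 0.0389, 0.3601]
ee_rot: [-2.645, -1.695, -0.002]
ft_force: [0.8, -0.2, 0.1]
grip_width: 1.002
finger_force: 0.0
```

```bash
python3 - <<'E'
from h import *
from rig import arm
np.set_printoptions(precision=4,suppress=True)
st=arm.get_state(); print(st['time'],st['ee_pos'],st['joint_pos'],st['grip_width'])
f=arm.grab_frame('wrist');cv2.imwrite('pics/w8.png',f['img'])
Rc=R.from_rotvec(st['ee_rot']).as_matrix()
for a,ce,b in blobs(f,'red',150):
  q=[plane(f,p,.024) for p in b]
  print(a,b.round(1).tolist(),[x[:2].round(4).tolist() for x in q],'tool',[(Rc.T@(x-st['ee_pos']))[:2].round(4).tolist() for x in q])
E
```

```text
21.85 [0.4774 0.0389 0.3601] [-0.0569  0.3441  1.9603  0.001   0.8364  0.3736] 1.002359013956142
4008 [[289.0, 139.0], [345.0, 139.0], [345.0, 227.0], [289.0, 227.0]] [[0.473, 0.0894], [0.522, 0.0668], [0.4863, -0.0157], [0.4338, 0.0086]] tool [[0.0437, -0.0253], [0.0437, 0.0286], [-0.0462, 0.0307], [-0.0461, -0.0271]]
592 [[431.8999938964844, 239.39999389648438], [496.29998779296875, 222.1999969482422], [500.0, 236.0], [435.5, 253.1999969482422]] [[0.5631, -0.0663], [0.6297, -0.0761], [0.6288, -0.0924], [0.5614, -0.0826]] tool [[-0.06, 0.1216], [-0.0412, 0.1862], [-0.0563, 0.1922], [-0.0756, 0.1269]]
209 [[456.5, 258.5], [478.8999938964844, 255.3000030517578], [480.5, 266.6000061035156], [458.1000061035156, 269.79998779296875]] [[0.5796, -0.0977], [0.6022, -0.1041], [0.5998, -0.1175], [0.5769, -0.1111]] tool [[-0.0817, 0.1497], [-0.0781, 0.173], [-0.0912, 0.1764], [-0.095, 0.1529]]
```

View pics/w8.png

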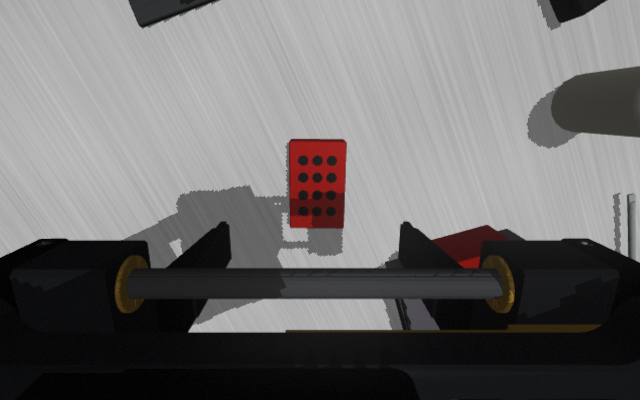

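>>> {"name": "move_arm", "arguments": {"dp": [[-0.001,0.0015,0.045],[0,0,0.045],[0,0,0.045],[0,0,0.023],[0,0,0.01]], "angular": [[0,0,0],[0,0,0],[0,0,0],[0,0,0],[0,0,0]], "grip": [1,1,1,1,1]}}

```text
time: 22.52
ee_pos: [0.4786, 0.0371, 0.1907]
ee_rot: [-2.643, -1.695, 0.001]
ft_force: [0.7, 0.5, 0.9]
grip_width: 1.001
finger_force: 0.0
```

>>> {"name": "move_arm", "arguments": {"dp": [[0,0,0],[0,0,0],[0,0,0],[0,0,0],[0,0,0]], "angular": [[0,0,0],[0,0,0],[0,0,0],[0,0,0],[0,0,0]], "grip": [-1,-1,-1,-1,-1]}}

```text
time: 23.15
ee_pos: [0.4788, 0.0373, 0.192]
ee_rot: [2.646, 1.693, 0.002]
ft_force: [-0.0, -1.0, 4.4]
grip_width: 0.589
finger_force: 30.0
```

>>> {"name": "move_arm", "arguments": {"dp": [[0,0,0],[0,0,0],[0,0,0],[0,0,0],[0,0,0]], "angular": [[0,0,0],[0,0,0],[0,0,0],[0,0,0],[0,0,0]], "grip": [-1,-1,-1,-1,-1]}}

```text
time: 23.78
ee_pos: [0.4788, 0.0373, 0.192]
ee_rot: [-2.646, -1.693, -0.002]
ft_force: [0.1, -1.3, 6.8]
grip_width: 0.587
finger_force: 30.0
```

>>> {"name": "move_arm", "arguments": {"dp": [[0,0,-0.02],[0,0,-0.03],[0,0,-0.04],[0,0,-0.03],[0,0,0]], "angular": [[0,0,0],[0,0,0],[0,0,0],[0,0,0],[0,0,0]], "grip": [-1,-1,-1,-1,-1]}}

```text
time: 24.4
ee_pos: [0.4786, 0.0372, 0.3131]
ee_rot: [2.645, 1.692, 0.005]
ft_force: [-0.6, -0.1, -2.9]
grip_width: 0.588
finger_force: 30.0
```

```bash
python3 - <<'E'
from h import *
from rig import arm
np.set_printoptions(precision=4,suppress=True)
st=arm.get_state(); print(st['time'],st['ee_pos'],st['ft_force'],st['grip_width'])
go(st,(.5708,-.1501,.30),(.9914,-.131,0))
E
```

```text
24.4 [0.4786 0.0372 0.3131] [-0.6243 -0.1009 -2.8975] 0.5883465964189133
dp(cur) [-0.1315  0.1622  0.0133] dp(after turn) [-0.1737  0.1159  0.0131] turn [ 0.0033 -0.0015 -0.3009]
```

>>> {"name": "move_arm", "arguments": {"dp": [[-0.0263,0.0324,0.0026],[-0.0263,0.0324,0.0026],[-0.0263,0.0324,0.0026],[-0.0263,0.0324,0.0026],[-0.0263,0.0324,0.0026]], "angular": [[0,0,0],[0,0,0],[0,0,0],[0,0,0],[0,0,0]], "grip": [-1,-1,-1,-1,-1]}}

```text
time: 25.02
ee_pos: [0.5709, -0.1513, 0.2965]
ee_rot: [-2.644, -1.692, 0.001]
ft_force: [0.3, 0.7, -2.6]
grip_width: 0.584
finger_force: 30.0
```

>>> {"name": "move_arm", "arguments": {"dp": [[0,0,0],[0,0,0],[0,0,0],[0,0,0.03],[0,0,0]], "angular": [[0,0,-0.15],[0,0,-0.15],[0,0,0],[0,0,0],[0,0,0]], "grip": [-1,-1,-1,-1,-1]}}

```text
time: 25.65
ee_pos: [0.5702, -0.1498, 0.2663]
ee_rot: [-2.363, -2.063, 0.002]
ft_force: [-0.4, 0.0, -3.3]
grip_width: 0.585
finger_force: 30.0
```

```bash
python3 - <<'E'
from h import *
from rig import arm
np.set_printoptions(precision=4,suppress=True)
st=arm.get_state(); print(st['time'],st['ee_pos'],st['ft_force'],st['grip_width'])
go(st,(.5708,-.1501,.197),(.9914,-.131,0))
f=arm.grab_frame('wrist');cv2.imwrite('pics/w9.png',f['img'])
Rc=R.from_rotvec(st['ee_rot']).as_matrix()
for a,ce,b in blobs(f,'red',150):
  q=[plane(f,p,st['ee_pos'][2]-.171-.009+.012) for p in b]; print(a,b.round(1).tolist(),'tool',[(Rc.T@(x-st['ee_pos']))[:2].round(4).tolist() for x in q],[plane(f,p,.06)[:2].round(4).tolist() for p in b])
E
```

```text
25.65 [ 0.5702 -0.1498  0.2663] [-0.3631  0.0391 -3.2792] 0.5850540930559194
dp(cur) [-0.0003  0.001   0.0693] dp(after turn) [-0.0002  0.0007  0.0693] turn [-0.0043 -0.0018 -0.0039]
3799 [[231.0, 112.0], [406.0, 112.0], [406.0, 133.0], [231.0, 133.0]] tool [[0.0703, -0.0377], [0.0702, 0.0394], [0.0611, 0.0401], [0.0611, -0.0383]] [[0.5319, -0.0735], [0.6282, -0.0868], [0.6275, -0.0982], [0.5296, -0.0848]]
10064 [[256.0, 164.0], [373.0, 164.0], [373.0, 268.0], [256.0, 268.0]] tool [[0.0471, -0.0278], [0.0471, 0.0259], [-0.0053, 0.0283], [-0.0053, -0.0302]] [[0.5404, -0.1041], [0.6074, -0.1133], [0.6015, -0.179], [0.5285, -0.1692]]
2512 [[261.0, 298.0], [367.0, 298.0], [367.0, 329.0], [261.0, 329.0]] tool [[-0.0222, -0.0284], [-0.0221, 0.026], [-0.0405, 0.0267], [-0.0407, -0.0292]] [[0.5278, -0.1906], [0.5957, -0.1997], [0.5935, -0.2228], [0.5237, -0.2134]]
```

View pics/w9.png

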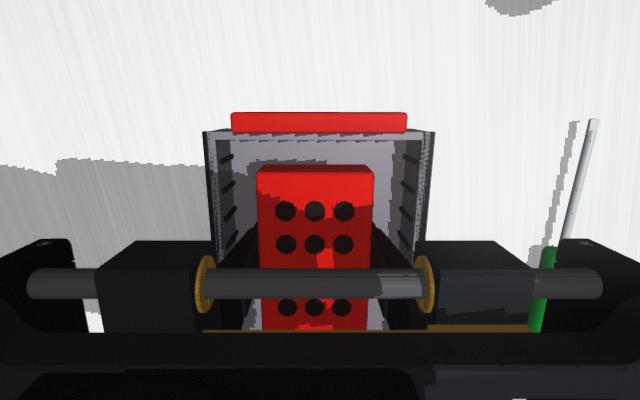

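>>> {"name": "move_arm", "arguments": {"dp": [[0,0.001,0.02],[0,0,0.02],[0,0,0.015],[0,0,0.006],[0,0,0.003]], "angular": [[-0.004,-0.002,-0.004],[0,0,0],[0,0,0],[0,0,0],[0,0,0]], "grip": [-1,-1,-1,-1,-1]}}

```text
time: 26.32
ee_pos: [0.5719, -0.1503, 0.2047]
ee_rot: [2.357, 2.071, 0.003]
ft_force: [0.2, 0.5, -2.0]
grip_width: 0.586
finger_force: 30.0
```

>>> {"name": "move_arm", "arguments": {"dp": [[0,0,0.002],[0,0,0.001],[0,0,0.001],[0,0,0],[0,0,0]], "angular": [[0,0,0],[0,0,0],[0,0,0],[0,0,0],[0,0,0]], "grip": [-1,-1,-1,-1,-1]}}

```text
time: 26.95
ee_pos: [0.5718, -0.1503, 0.2007]
ee_rot: [2.356, 2.071, 0.003]
ft_force: [0.4, -0.1, -2.1]
grip_width: 0.587
finger_force: 30.0
```

>>> {"name": "move_arm", "arguments": {"dp": [[0,0,0.001],[0,0,0.001],[0,0,0.001],[0,0,0.001],[0,0,0]], "angular": [[0,0,0],[0,0,0],[0,0,0],[0,0,0],[0,0,0]], "grip": [-1,-1,-1,-1,-1]}}

```text
time: 27.58
ee_pos: [0.5718, -0.1503, 0.1971]
ee_rot: [2.356, 2.072, 0.003]
ft_force: [-2.1, 0.9, 5.3]
grip_width: 0.586
finger_force: 30.0
```

>>> {"name": "move_arm", "arguments": {"dp": [[0,0,0],[0,0,0],[0,0,0],[0,0,0],[0,0,0]], "angular": [[0,0,0],[0,0,0],[0,0,0],[0,0,0],[0,0,0]], "grip": [0.5,0.5,0.5,0.5,0.5]}}

```text
time: 28.2
ee_pos: [0.5718, -0.1503, 0.1965]
ee_rot: [2.356, 2.072, 0.003]
ft_force: [0.4, 0.3, -0.6]
grip_width: 0.752
finger_force: 0.0
```

>>> {"name": "move_arm", "arguments": {"dp": [[0,0,-0.01],[0,0,-0.02],[0,0,-0.04],[0,0,-0.05],[0,0,-0.05]], "angular": [[0,0,0],[0,0,0],[0,0,0],[0,0,0],[0,0,0]], "grip": [0.5,0.5,0.5,0.5,0.5]}}

```text
time: 28.82
ee_pos: [0.5709, -0.1498, 0.3689]
ee_rot: [2.356, 2.071, 0.003]
ft_force: [1.0, -1.0, -0.0]
grip_width: 0.749
finger_force: 0.0
```

>>> {"name": "move_arm", "arguments": {"dp": [[-0.04,-0.06,-0.03],[-0.04,-0.06,-0.03],[0,-0.05,0],[0,0,0],[0,0,0]], "angular": [[0,0,0],[0,0,0],[0,0,0],[0,0,0],[0,0,0]], "grip": [0.5,0.5,0.5,0.5,0.5]}}

```text
time: 29.45
ee_pos: [0.4181, -0.1948, 0.4148]
ee_rot: [2.356, 2.07, 0.004]
ft_force: [0.5, -0.4, 0.4]
grip_width: 0.75
finger_force: 0.0
```

```bash
python3 - <<'E'
from h import *
from rig import arm
np.set_printoptions(precision=4,suppress=True)
st=arm.get_state(); print(st['time'],st['ee_pos'],st['ft_force'],st['grip_width'])
a=arm.grab_frame('top')['img'][150:300,300:490];b=arm.grab_frame('scene')['img'][90:240,220:410]
cv2.imwrite('pics/end.png',cv2.resize(np.hstack([a,b]),(760,300),interpolation=cv2.INTER_CUBIC))
T=arm.grab_frame('top')
for c in('red','blue','yellow'):
  for n,ce,bx in blobs(T,c,30):
    if ce[0]>300: print(c,n,ce.round(1),plane(T,ce,.03)[:2],[plane(T,p,.029)[:2].round(3).tolist() for p in bx])
E
```

```text
29.45 [ 0.4181 -0.1948  0.4148] [ 0.5083 -0.4159  0.4191] 0.7502407678464756
red 149 [327.6 220.8] [ 0.5827 -0.086 ] [[0.533, -0.074], [0.634, -0.088], [0.632, -0.098], [0.532, -0.084]]
red 653 [352.5 226. ] [ 0.5706 -0.1513] [[0.549, -0.103], [0.604, -0.11], [0.593, -0.199], [0.539, -0.191]]
blue 1291 [412.6 234.8] [ 0.5511 -0.3071] [[0.533, -0.211], [0.589, -0.219], [0.566, -0.399], [0.511, -0.39]]
blue 170 [457.2 240.9] [ 0.5377 -0.4222] [[0.489, -0.41], [0.588, -0.423], [0.587, -0.435], [0.488, -0.422]]
yellow 70 [374.9 228. ] [ 0.5667 -0.2095] [[0.546, -0.202], [0.591, -0.206], [0.59, -0.217], [0.545, -0.212]]
```

View pics/end.png

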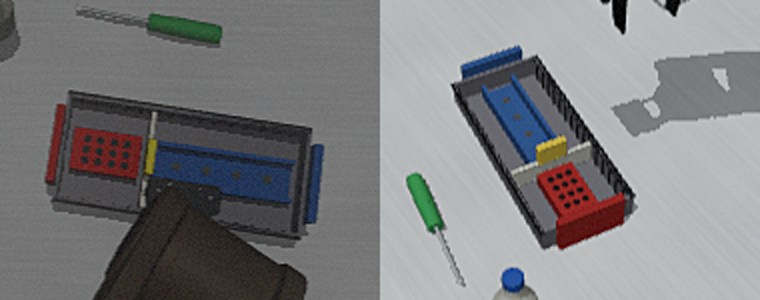

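The picture shows the rail flat in the blue bay, around (175–290, 180), and the jig flat in the red bay, around (107, 150). The divider stands between them, the screwdriver and bottle are undisturbed, and the arm is clear.

```bash
python3 -c "
from rig import arm
print(arm.finish_job())"
```

```text
the job is handed in; nothing more can be done
None
```

I handed the job in at about 29.5 s: the divider is set, the rail lies flat in the blue-tag bay and the jig flat in the red-tag bay, both right side up, and the gripper is open and clear; no verdict came back.

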